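# Refit the drying-rack peg and hang the milk jug on it

### The job

The middle peg has come out of the sloping drying rack: take the loose peg that stands on the worktop and push it fully home in the empty hole between the two other pegs, feeling for the hole with its foot, because the board never sits quite centred in its frame. Then let go of it, and set the upturned milk jug down over that peg, without dropping it, so that its rim rests flat on the board. Leave everything else on the worktop where it is.

Things in the scene. Friction and masses are not known exactly. Their poses are not given: they have to be found in the camera images.
- peg_mid (a point): the loose wooden peg, a round dowel 20 mm across, 100 mm long, 24 g, standing on end on the worktop. This point is its centre, 50 mm above its foot; z runs along it from foot to top. The rim of the foot has a chamfer 4 mm long, 2 mm wide
- hole_place (a point): the middle of the rack board's face, where the empty hole would be if the board lay centred in its frame; the true mouth lies on the same face up to 4 mm off in x and 4 mm in y. z: outward normal of the face, 25 degrees from vertical; x: up the slope, away from the robot; y: along the row of pegs. The hole is round, blind, along z, 21.5 mm wide, 30 mm deep: a peg fully home stands out 70 mm
- rack: the sloping drying rack: steel frame holding an oak board, 200 mm up the slope, 370 mm wide, 45 mm thick. The board, with its pegs, lies up to 4 mm off-centre in the frame each way and is tight there. Fixed pegs 108 mm either side of the hole carry an upturned beaker and jar, 65 mm wide, up to 86 mm off the face. Origin: on the worktop, 101 mm lower than point hole_place and 19 mm beyond it
- jug_mid (a point): the stainless steel milk jug, upside down on the worktop: round, 66 mm across, 85 mm high, 0.13 to 0.27 kg. This point is on its axis, half-way up, 42.5 mm above the rim it stands on; z points up, from mouth to bottom. The body is straight, 66 mm across, from 35 to 82 mm above the rim; below it narrows to a 61 mm neck. Inside: mouth 61 mm, neck 56 mm wide, 82 mm deep
- jug_handle (a point): middle of the jug's loop handle, 60 mm from the jug's axis along its -x, 43 mm above the rim; the handle lies in the jug's x-z plane, from 14 to 72 mm above the rim, 7 mm thick. A small pouring lip is opposite, at the rim. The sides at the jug's +y and -y are free to grip
- door_bolt: bystander: steel door bolt lying flat, 150 mm long with its shoot drawn 30 mm out at one end, 34 mm wide, 20 mm high; origin at the middle of its underside, x along its length
- brush: bystander: wooden-handled brush lying flat, 240 mm long along x, 42 mm wide, 20 mm high; origin in the middle underneath
- mug: bystander: white mug, 80 mm across, 90 mm high, handle at its +y; origin under its centre
- bottle: bystander: clear plastic bottle with white cap, 68 mm across, 210 mm high; origin under its centre
- soap_dish: bystander: white soap dish with a bar of soap on it, 120 x 85 mm, 38 mm high; origin under its centre
Not all that is in view belongs to the job. Of the things like the part that bears peg_mid, leave any that is blue; of the rest the smaller one is meant.

How it is judged:
On the way:
1. the peg is home in the middle hole (its foot within 5 mm of the bottom) and let go of (z of peg_mid in the frame of hole_place below 0.025 m and x of peg_mid in the frame of hole_place between -0.012 and 0.012 m and y of peg_mid in the frame of hole_place between -0.012 and 0.012 m and angle between the z axis of peg_mid and the z axis of hole_place, either way round below 0.12 rad and contact force between the fingers and peg below 0.1 N), for 0.2 s.
At the end, for the whole second after the job is handed in: The peg is in the middle hole, foot within 5 mm of its bottom and within 7 degrees of square to the board; the jug stands over it at rest, centre 37 to 50 mm off the board's face and within 52 mm of its middle, square to the board within 8 degrees (z of peg_mid in the frame of hole_place below 0.025 m and x of peg_mid in the frame of hole_place between -0.012 and 0.012 m and y of peg_mid in the frame of hole_place between -0.012 and 0.012 m and angle between the z axis of peg_mid and the z axis of hole_place, either way round below 0.12 rad and z of jug_mid in the frame of hole_place between 0.037 and 0.05 m and distance between jug_mid and hole_place below 0.052 m and angle between the z axis of jug_mid and the z axis of hole_place, either way round below 0.14 rad and angle between jug_mid's own z axis and vertical below 0.7 rad and linear speed of jug below 0.02 m/s and angular speed of jug below 0.2 rad/s); the robot touches nothing.
It fails at once if the jug is let fall or knocked so that it moves free of the fingers faster than 0.6 m/s (a fall of about 2 cm) (contact force between the fingers and jug below 0.05 N and linear speed of jug above 0.6 m/s).
It fails at once if a bystander is moved by more than 3 cm (distance of any of door_bolt, brush, mug, bottle, soap_dish from where it was at the start of the episode above 0.03 m).
It also fails if it takes over 64 s, if anything falls off the work surface, if the arm or the gripper's body presses on something with over 40 N, if the wrist force passes 120 N, or if a joint passes its speed limit or range.

### The arm

A 6-joint arm with a two-finger parallel gripper is mounted at the origin on the work surface. World frame = base frame: x ahead of the robot, y to its left, z up, the work surface at z = 0. Lengths are in m, angles in rad, forces in N, time in s.
With the tool pointing down it reaches from about 0.35 to 0.85 m from the base axis. Payload 8.1 kg.
Tool frame: the origin (TCP) lies at the very end of the fingers, on their centre line; the grasp point (between the pads) lies 19 mm behind it; x points along the fingers, y is the direction in which the jaws open and shut, and the axes are right-handed (so a half turn about x gives the same grasp; the last joint's range is limited). The gripper opens to 93 mm and grips with 3 to 60 N. Pads are 15 mm wide; open, the fingers measure 128 mm over their backs; the gripper's body (75 mm by 188 mm) begins 65 mm behind the grasp point.
Start: joints at [-0.085, 0.13, 1.488, -0, 1.523, -0.085], TCP at [0.6, 0, 0.219] pointing down, gripper open.
Joint ranges: [-2.96, 2.96], [-0.89, 2.26], [0.02, 2.5], [-1.34, 4.48], [0, 2.73], [-2.66, 2.66]. Speed limits (rad/s): [2.39, 2.39, 2.79, 3.14, 3.14, 3.14].

### API

Orientations are given as a rotation vector (axis times angle).
In Python, from plant import * gives the robot as it stands. The module is installed in compiled form; this text tells all that it offers.
- The arm moves only by the tool apply_moves, never from a script. Its argument "series" is a list of rows, each an object with "jaw": the gripper's target within -1 to 1 (shut at 1, half-way at 0, fully open at -1); "linear": the shift along the tool's x, y, z normalised to -1 to 1, where 1 is 0.6 m, a list of three; "roll": the turn about the tool's x normalised to -1 to 1, where 1 is 30 degrees. A call has 1 to 20 rows; each row is the pose to reach, as a shift and turn from the pose measured when the call began, along the tool's axes at that moment; what a row does not reach only later rows make up. A row lasts 1/8 s, in which the tool goes at most 62.5 mm and 10.7 degrees, less where a joint would pass 70% of its speed; a pose out of reach is approached as far as the arm can. A call with a number of a shift or a turn outside -1 to 1 is refused whole. A call with a gripper value outside its range is refused whole. The fingers move at their own pace and stop on an object; "force" is the grip in N (left out, the last holds). Time passes only in rows, so rows that repeat a pose let the fingers close. It gives the time, the measured TCP pose, the force and the opening at its end, in the units of the state.
- read_state(): the state, without advancing time (a new reading comes with each control period).
- read_camera(name): name is "scene" or "side" or "wrist"; returns a dict with "pixels" (400x640x3 uint8, blue, green, red), "intrinsics" (3x3 intrinsics, pixels), "rvec" (rotation vector, rad) and "tvec" (3), from world to camera coordinates, as OpenCV has them; the wrist camera has in their place "tool_from_camera" (4x4, takes a point from camera to tool coordinates, whose origin is the TCP and whose axes are the tool frame's). Camera axes: x right, y down, z forward; pixel columns grow to the right and rows downward; lengths in m; the calibration is good to about 2 mm. A picture is of the moment at which its call begins: read the wrist's pose just before it. There is no depth.
- close_job(): hands the job in, once; it reports no verdict.
The state is a dict: "t": time; "q": joint angles; "dq": joint speeds; "joint_torque": joint torques, N m; "tool_pos": TCP position; "orientation": TCP orientation; "force": force on the tool from outside, world axes, zero at the start; "wrist_torque": the same for the moment, N m; "opening": finger opening in m.
Only numpy, scipy, OpenCV 4.12 (cv2) and the standard library are available. Lean on these libraries where they do the work, as an engineer would, in place of code of your own. Each camera call takes 0.05 s, during which the arm holds its last target. There are 200 camera calls.

## Working session

There is one attempt and no reset: what is moved stays moved. The work goes in short steps, Python scripts to look and compute and a tool call to move; the robot and the scene stay as the last step left them, time stands still between calls to the robot, and variables do not carry over. Pictures are saved under pics/ and viewed, about 8 in all and at most 12, crops included, and the job is handed in when it is done.

Besides the shell and the picture viewer there is one more tool, called after ">>>" by a JSON object that holds its "method" and its "body", one argument or row to a line. apply_moves: Moves the arm, as the interface text tells. Its arguments: {"type":"object","properties":{"series":{"type":"array"},"force":{"type":"number"}},"required":["series"]}

```bash
mkdir -p pics
cat > h.py <<'E'
from plant import *
import numpy as np, cv2
from scipy.spatial.transform import Rotation as R
def cam(name):
    s=read_state(); c=read_camera(name); K=np.array(c["intrinsics"])
    if name=="wrist":
        T=np.array(c["tool_from_camera"]); Rt=R.from_rotvec(s["orientation"]).as_matrix()
        Rw=Rt@T[:3,:3]; o=Rt@T[:3,3]+np.array(s["tool_pos"])
    else:
        Rc=cv2.Rodrigues(np.array(c["rvec"],float))[0]; Rw=Rc.T; o=-Rc.T@np.array(c["tvec"]).ravel()
    return np.ascontiguousarray(c["pixels"]),K,Rw,o
def ray(K,Rw,u,v):
    d=Rw@np.linalg.solve(K,[u,v,1.]); return d/np.linalg.norm(d)
def onplane(K,Rw,o,u,v,z):
    d=ray(K,Rw,u,v); return o+d*(z-o[2])/d[2]
def proj(K,Rw,o,P):
    p=K@(Rw.T@(np.array(P)-o)); return p[:2]/p[2]
def tri(rays):
    A=0;b=0
    for o,d in rays:
        M=np.eye(3)-np.outer(d,d); A=A+M; b=b+M@o
    x=np.linalg.solve(A,b); return x,[float(np.linalg.norm((np.eye(3)-np.outer(d,d))@(x-o))) for o,d in rays]
E
python3 - <<'E'
from h import *
import pickle
D={}
for n in("scene","side","wrist"):
    D[n]=cam(n); cv2.imwrite(f"pics/{n}0.png",D[n][0]); print(n,D[n][3].round(3),D[n][2][:,2].round(2),D[n][1][0,0])
pickle.dump(D,open("d0.pkl","wb"))
s=read_state();print(s["t"],s["force"],s["opening"],s["orientation"]); print(R.from_rotvec(s["orientation"]).as_matrix().round(3))
E
```

```text
scene [ 1.439 -0.113  1.25 ] [-0.64  0.08 -0.76] 498.95976812549867
side [ 0.248 -0.81   0.735] [ 0.22  0.76 -0.61] 384.0822949381703
wrist [0.599 0.079 0.384] [-0.   -0.29 -0.96] 281.1547302622621
0.15 [-1.1483259   0.08869328 -0.77899749] 0.0931466543338926 [ 1.20862518  1.21034596 -1.21018108]
[[-0.001  1.     0.   ]
 [ 0.     0.    -1.   ]
 [-1.    -0.001 -0.   ]]
```

View pics/scene0.png

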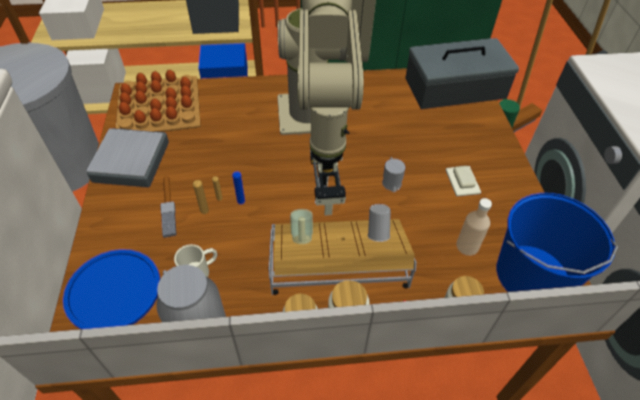

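View pics/side0.png

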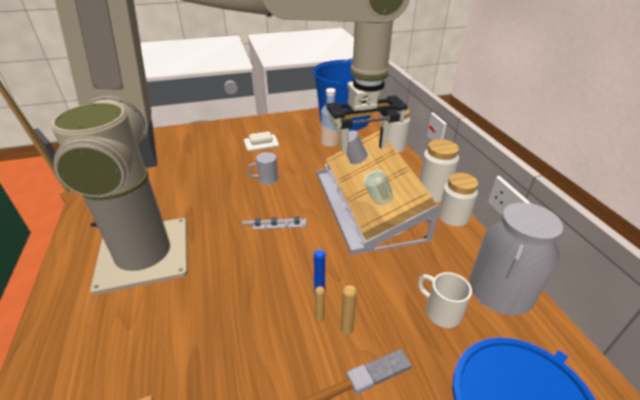

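Scene view: three pegs, blue at (239,187), large wooden at (200,197) and small wooden at (216,188). In the side view they are at (319,270), (348,310) and (320,303). Blue is excluded, so the smaller wooden one fits. The empty hole is near (343,239) in the scene view. The jug is at (394,175) in scene and (266,168) in side, with its handle toward the robot. I'll confirm in an enlarged crop.

Run:
```python
from h import *
import pickle
D=pickle.load(open("d0.pkl","rb"))
def crop(n,u,v,w,h,k): 
    return cv2.resize(D[n][0][v:v+h,u:u+w],None,fx=k,fy=k,interpolation=cv2.INTER_CUBIC)
a=np.hstack([crop("scene",180,160,80,60,5),crop("side",290,240,80,60,5)])
b=np.hstack([crop("scene",260,200,160,60,2.5),crop("side",240,140,80,30,5)])
c=np.hstack([crop("scene",370,150,80,30,5),crop("side",310,130,160,60,2.5)])
im=np.vstack([a,b,c]);cv2.imwrite("pics/c1.png",im);print(im.shape)
# masks for wooden pegs / blue / jug contours
```

```text
(600, 800, 3)
```

View pics/c1.png

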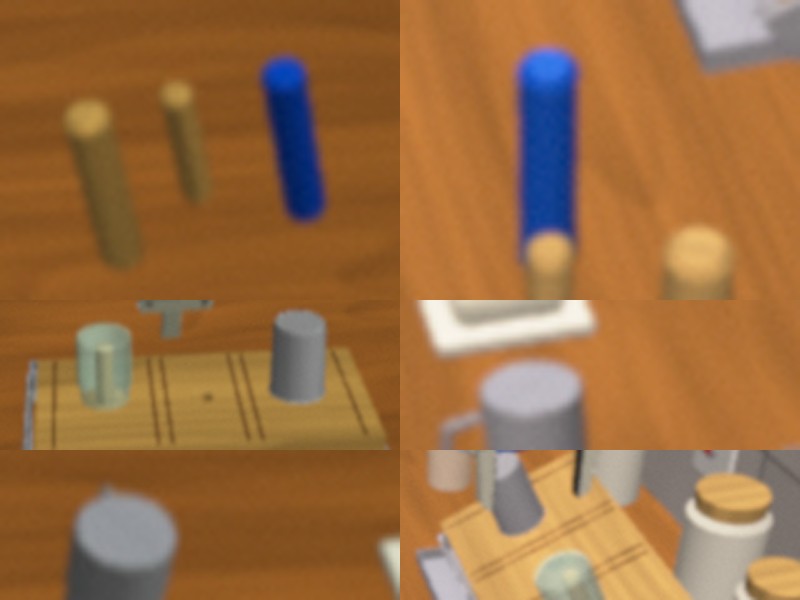

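View pics/wrist0.png

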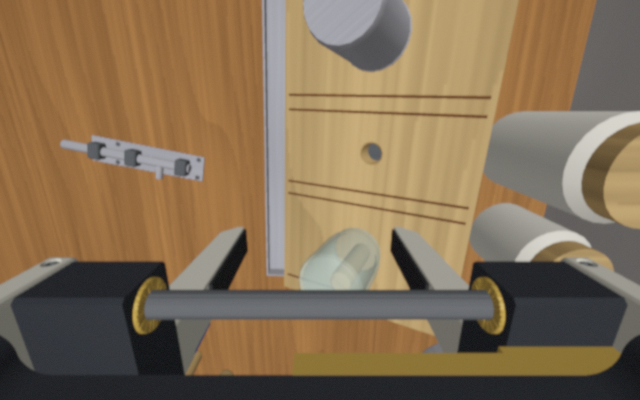

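The crop confirms the target: the small wooden peg, top at scene (215.4,179), slimmer and shorter than the other wooden one. The wrist view shows the empty hole at about (372,153), midway between the groove pairs. Next I compute positions.

Run:
```python
from h import *
import pickle
D=pickle.load(open("d0.pkl","rb"))
P=lambda n,u,v,z: onplane(*D[n][1:],u,v,z)
Ry=lambda n,u,v:(D[n][3],ray(*D[n][1:3],u,v))
# sub-pixel hole in wrist: dark blob
def blob(n,u0,v0,w,h,thr):
    g=cv2.cvtColor(D[n][0],cv2.COLOR_BGR2GRAY)[v0:v0+h,u0:u0+w]; m=g<thr*np.median(g)
    k,l,st,c=cv2.connectedComponentsWithStats(m.astype(np.uint8)); i=1+np.argmax(st[1:,4]); return c[i]+[u0,v0],st[i]
print(blob("wrist",350,130,45,45,.85)); print(blob("scene",333,230,20,18,.85))
hw=blob("wrist",350,130,45,45,.85)[0]
x,r=tri([Ry("scene",343.2,238.8),Ry("wrist",*hw)]); print("hole",x,r)
print("peg top scene",P("scene",215.4,179,.1),"foot",P("scene",219.4,199,0),"side top",P("side",320,289.5,.1))
print(tri([Ry("scene",215.4,179),Ry("side",320,289.5)]))
print("jug",P("scene",394.4,167.4,.085),P("side",266.2,157.6,.085),tri([Ry("scene",394.4,167.4),Ry("side",266.2,157.6)]))
print("handle",P("scene",392,158,.065),P("side",249,167,.043))
# yaw from grooves on board plane
for yaw in(0,.05,-.05):
    n=R.from_euler("z",yaw).apply([-np.sin(np.radians(25)),0,np.cos(np.radians(25))])
    def q(c,u,v):
        o,d=Ry(c,u,v); return o+d*(n@(x-o))/(n@d)
    for c,a,b in(("wrist",(290,95),(490,97)),("wrist",(290,181),(468,208)),("wrist",(290,192),(460,221)),("scene",(320,220),(329,257)),("scene",(352,222),(365,255))):
        A,B=q(c,*a),q(c,*b); print(yaw,c,np.degrees(np.arctan2(*(B-A)[1::-1])).round(2),A.round(3),B.round(3))
# lower rail edges
for z in(.04,.06):print(P("wrist",265,5,z),P("wrist",267,270,z))
```

```text
(array([372.21935484, 151.67096774]), array([ 11,  12,  22,  22, 310], dtype=int32))
(array([343. , 238.5]), array([9, 8, 3, 2, 6], dtype=int32))
hole [0.65348154 0.04348252 0.10178245] [0.0035188167005183683, 0.00351881670051839]
peg top scene [ 0.3974483 -0.3146743  0.1      ] foot [ 0.39465751 -0.31652351  0.        ] side top [ 0.39045763 -0.31935003  0.1       ]
(array([ 0.39192812, -0.31540501,  0.09434809]), [0.00041623325713798935, 0.00041623325713798247])
jug [0.38387893 0.24811037 0.085     ] [0.37411539 0.24485147 0.085     ] (array([0.37615061, 0.2513231 , 0.07907969]), [0.002010587479675397, 0.0020105874796753336])
handle [0.32326151 0.25468121 0.065     ] [0.31814808 0.27076539 0.043     ]
0 wrist -1.93 [0.568 0.096 0.062] [0.738 0.09  0.141]
0 wrist -1.98 [ 0.565 -0.     0.06 ] [ 0.736 -0.006  0.14 ]
0 wrist -2.04 [ 0.564 -0.014  0.06 ] [ 0.731 -0.02   0.138]
0 scene 1.11 [ 0.547 -0.007  0.052] [ 0.735 -0.003  0.14 ]
0 scene 1.98 [0.571 0.086 0.063] [0.738 0.092 0.141]
0.05 wrist -1.92 [0.568 0.096 0.063] [0.738 0.09  0.142]
0.05 wrist -2.01 [ 0.565 -0.     0.059] [ 0.736 -0.006  0.139]
0.05 wrist -2.06 [ 0.564 -0.014  0.059] [ 0.732 -0.02   0.137]
0.05 scene 1.11 [ 0.545 -0.007  0.05 ] [ 0.734 -0.003  0.138]
0.05 scene 1.98 [0.572 0.086 0.065] [0.739 0.091 0.143]
-0.05 wrist -1.93 [0.568 0.096 0.061] [0.739 0.09  0.141]
-0.05 wrist -1.98 [0.565 0.    0.062] [ 0.735 -0.006  0.141]
-0.05 wrist -2.03 [ 0.565 -0.013  0.062] [ 0.731 -0.019  0.139]
-0.05 scene 1.12 [ 0.548 -0.007  0.054] [ 0.735 -0.003  0.141]
-0.05 scene 2.01 [0.57  0.086 0.062] [0.737 0.092 0.14 ]
[0.54184689 0.18707905 0.04      ] [ 0.52692945 -0.1322982   0.04      ]
[0.54518806 0.18080943 0.06      ] [ 0.53113807 -0.11999615  0.06      ]
```

Run:
```python
from h import *
import pickle
D=pickle.load(open("d0.pkl","rb"))
P=lambda n,u,v,z: onplane(*D[n][1:],u,v,z).round(3)
print("big",P("scene",203.5,209,0),P("side",348,328,0)); print("blue",P("scene",241.2,201,0)); print("small",P("scene",219.4,199,0),P("side",320,316,0))
```

```text
big [ 0.431 -0.365  0.   ] [ 0.442 -0.359  0.   ]
blue [ 0.409 -0.247  0.   ]
small [ 0.395 -0.317  0.   ] [ 0.392 -0.313  0.   ]
```

>>> {"method": "apply_moves", "body": {
  "series": [
    {"jaw":0,"linear":[-0.15,-0.1,0.1],"roll":-0.35},
    {"jaw":0,"linear":[-0.15,-0.2,0.2],"roll":-0.7},
    {"jaw":0,"linear":[-0.15,-0.3,0.3],"roll":-1},
    {"jaw":0,"linear":[-0.15,-0.38,0.38],"roll":-1},
    {"jaw":0,"linear":[-0.15,-0.38,0.45],"roll":-1},
    {"jaw":0,"linear":[-0.15,-0.38,0.45],"roll":-1},
    {"jaw":0,"linear":[-0.15,-0.38,0.45],"roll":-1}
  ]
}}

```text
t: 1.02
tool_pos: [0.3695, -0.2729, 0.3083]
orientation: [0.819, 1.412, -0.821]
force: [0.6, 0.6, 0.2]
opening: 0.0465
```

>>> {"method": "apply_moves", "body": {
  "series": [
    {"jaw":0,"linear":[0,0,0.082],"roll":-0.35},
    {"jaw":0,"linear":[0,0,0.082],"roll":-0.7},
    {"jaw":0,"linear":[0,0,0.082],"roll":-1},
    {"jaw":0,"linear":[0,0,0.082],"roll":-1}
  ]
}}

```text
t: 1.52
tool_pos: [0.3944, -0.3148, 0.3077]
orientation: [0.415, 1.533, -0.416]
force: [-0.0, -0.0, 0.5]
opening: 0.0465
```

>>> {"method": "apply_moves", "body": {
  "series": [
    {"jaw":0,"linear":[0.1,0,0],"roll":-0.35},
    {"jaw":0,"linear":[0.18,0,0],"roll":-0.7},
    {"jaw":0,"linear":[0.2,0,0],"roll":-1},
    {"jaw":0,"linear":[0.2,0,0],"roll":-1},
    {"jaw":0,"linear":[0.2,0,0],"roll":-1}
  ]
}}

```text
t: 2.15
tool_pos: [0.3948, -0.3149, 0.189]
orientation: [0.008, 1.572, -0.009]
force: [0.9, 0.2, -0.1]
opening: 0.0464
```

Run:
```python
from h import *
im,K,Rw,o=cam("wrist"); cv2.imwrite("pics/w2.png",im)
print(read_state()["t"],"proj top",proj(K,Rw,o,[.393,-.316,.1]),"foot",proj(K,Rw,o,[.393,-.316,0])); print(o,Rw.round(3).tolist())
```

```text
2.2 proj top [318.36720845 197.36340876] foot [318.5750659  174.66842674]
[ 0.31481079 -0.31440467  0.35529514] [[0.011, 0.959, 0.285], [1.0, -0.01, -0.005], [-0.002, 0.285, -0.959]]
```

View pics/w2.png

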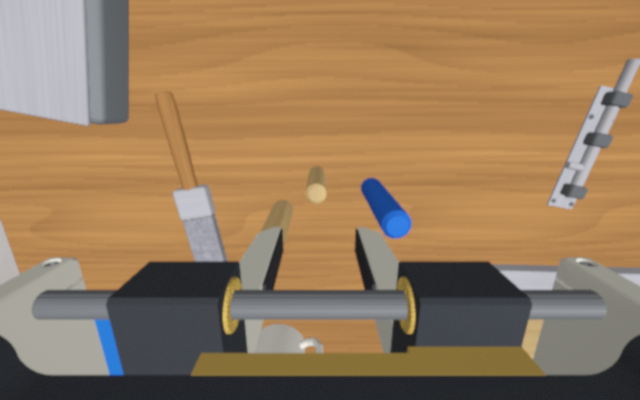

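Wrist view: peg top at (316.5,192), about 5 mm nearer the robot than estimated. The neighbours (285,205) and (385,215) are clear of the half-open jaws. Grasping now.

>>> {"method": "apply_moves", "body": {
  "force": 12,
  "series": [
    {"jaw":0,"linear":[0.05,-0.005,-0.01],"roll":0},
    {"jaw":0,"linear":[0.12,-0.005,-0.01],"roll":0},
    {"jaw":0,"linear":[0.18,-0.005,-0.01],"roll":0},
    {"jaw":0,"linear":[0.207,-0.005,-0.01],"roll":0},
    {"jaw":0,"linear":[0.207,-0.005,-0.01],"roll":0},
    {"jaw":1,"linear":[0.207,-0.005,-0.01],"roll":0},
    {"jaw":1,"linear":[0.207,-0.005,-0.01],"roll":0},
    {"jaw":1,"linear":[0.207,-0.005,-0.01],"roll":0},
    {"jaw":1,"linear":[0.207,-0.005,-0.01],"roll":0},
    {"jaw":1,"linear":[0.207,-0.005,-0.01],"roll":0}
  ]
}}

```text
t: 3.45
tool_pos: [0.3894, -0.3188, 0.0659]
orientation: [0.006, 1.57, -0.01]
force: [0.2, 0.3, 6.6]
opening: 0.0196
```

>>> {"method": "apply_moves", "body": {
  "series": [
    {"jaw":1,"linear":[-0.08,0,0],"roll":0},
    {"jaw":1,"linear":[-0.18,0,0],"roll":0},
    {"jaw":1,"linear":[-0.28,0,0],"roll":0},
    {"jaw":1,"linear":[-0.38,0,0],"roll":0},
    {"jaw":1,"linear":[-0.42,0.05,0.03],"roll":0},
    {"jaw":1,"linear":[-0.42,0.12,0.08],"roll":0},
    {"jaw":1,"linear":[-0.42,0.19,0.13],"roll":0},
    {"jaw":1,"linear":[-0.42,0.26,0.18],"roll":0},
    {"jaw":1,"linear":[-0.42,0.33,0.23],"roll":0},
    {"jaw":1,"linear":[-0.42,0.4,0.28],"roll":0},
    {"jaw":1,"linear":[-0.42,0.47,0.33],"roll":0},
    {"jaw":1,"linear":[-0.42,0.53,0.38],"roll":0},
    {"jaw":1,"linear":[-0.42,0.58,0.42],"roll":0},
    {"jaw":1,"linear":[-0.42,0.603,0.44],"roll":0},
    {"jaw":1,"linear":[-0.42,0.603,0.44],"roll":0},
    {"jaw":1,"linear":[-0.42,0.603,0.44],"roll":0}
  ]
}}

```text
t: 5.45
tool_pos: [0.6563, 0.0404, 0.3169]
orientation: [0.006, 1.571, -0.01]
force: [0.8, -0.4, -0.6]
opening: 0.0202
```

>>> {"method": "apply_moves", "body": {
  "series": [
    {"jaw":1,"linear":[0.05,0,0],"roll":0},
    {"jaw":1,"linear":[0.1,0,0],"roll":0},
    {"jaw":1,"linear":[0.14,0,0],"roll":0},
    {"jaw":1,"linear":[0.14,0,0],"roll":0},
    {"jaw":1,"linear":[0.14,0,0],"roll":0}
  ]
}}

```text
t: 6.08
tool_pos: [0.6566, 0.0395, 0.2345]
orientation: [0.006, 1.569, -0.011]
force: [1.1, -0.2, -0.6]
opening: 0.0198
```

Run:
```python
from h import *
s=read_state();im,K,Rw,o=cam("wrist"); cv2.imwrite("pics/w3.png",im)
print(s["tool_pos"],s["orientation"],s["force"],o)
for z in(.1,.11,.12): print(z,proj(K,Rw,o,[.6535,.0435,.1018]),"foot",proj(K,Rw,o,np.array(s["tool_pos"])+[0,0,-.066]))
```

```text
[0.65656102 0.03947545 0.23454822] [ 0.00628603  1.56919703 -0.01092794] [ 1.1216019  -0.18237227 -0.58733674] [0.57613881 0.04035807 0.40065576]
0.1 [323.33559408 184.26537505] foot [319.68823991 206.8774183 ]
0.11 [323.33559408 184.26537505] foot [319.68823991 206.8774183 ]
0.12 [323.33559408 184.26537505] foot [319.68823991 206.8774183 ]
```

View pics/w3.png

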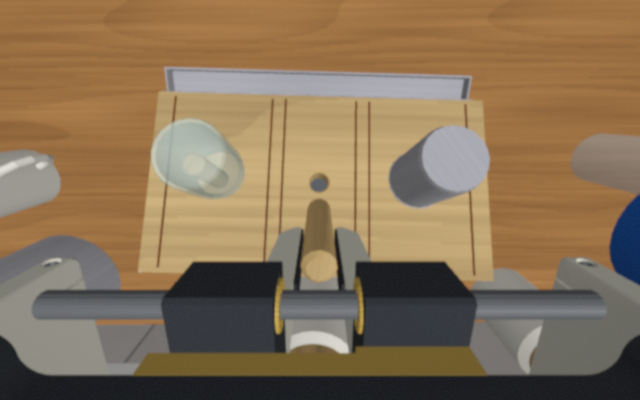

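Wrist view: hole at (319,182), peg foot in the same column with its near edge at about (319,200). I'll refine the hole position and rack yaw from this frame.

Run:
```python
from h import *
import pickle
D=pickle.load(open("d0.pkl","rb")); w0=D["wrist"]; sc=D["scene"]
w3=cam("wrist"); pickle.dump(w3,open("w3.pkl","wb"))
def blob(img,u0,v0,w,h,thr):
    g=cv2.cvtColor(img,cv2.COLOR_BGR2GRAY)[v0:v0+h,u0:u0+w]; m=g<thr*np.median(g)
    k,l,st,c=cv2.connectedComponentsWithStats(m.astype(np.uint8)); i=1+np.argmax(st[1:,4]); return c[i]+[u0,v0],st[i]
b,st=blob(w3[0],302,168,36,28,.85); print(b,st)
for z in(.098,.101,.104): print(z,onplane(*w3[1:],*b,z).round(4),onplane(*w0[1:],372.2,151.7,z).round(4),onplane(*sc[1:],343.2,238.8,z).round(4))
r=lambda c,u,v:(c[3],ray(*c[1:3],u,v))
print(tri([r(w3,*b),r(w0,372.2,151.7)])); print(tri([r(w3,*b),r(w0,372.2,151.7),r(sc,343.2,238.8)]))
for a,c,z in(((170,70),(470,78),.06),((160,92),(483,101),.055),((140,271),(490,280),.143)):
    A,B=onplane(*w3[1:],*a,z),onplane(*w3[1:],*c,z); print(A.round(3),B.round(3),np.degrees(np.arctan2(-(B-A)[0],(B-A)[1])))
```

```text
[318.82666667 182.07      ] [  7   5  20  19 300]
0.098 [0.6525 0.0387 0.098 ] [0.6532 0.0395 0.098 ] [0.6521 0.0473 0.098 ]
0.101 [0.6518 0.0387 0.101 ] [0.6526 0.04   0.101 ] [0.6542 0.0469 0.101 ]
0.104 [0.651  0.0388 0.104 ] [0.652  0.0404 0.104 ] [0.6562 0.0465 0.104 ]
(array([0.65436641, 0.03863641, 0.09111821]), [9.744928437939523e-05, 9.744928437932855e-05])
(array([0.65282266, 0.0418771 , 0.10060021]), [0.0032724699023248555, 0.0019589988612692677, 0.0051934367608338396])
[ 0.531 -0.127  0.06 ] [0.543 0.21  0.06 ] -2.095870556597454
[ 0.554 -0.145  0.055] [0.568 0.231 0.055] -2.175580336631343
[ 0.735 -0.149  0.143] [0.749 0.218 0.143] -2.196086802036821
```

Both wrist views agree: hole mouth at (0.652, 0.039, 0.101), z as given. Rack yaw is −2.15°. The scene-camera dot is 7 mm off in y, so I trust the wrist views and will check by feel.

>>> {"method": "apply_moves", "body": {
  "series": [
    {"jaw":1,"linear":[0.04,0,-0.0077],"roll":0.05},
    {"jaw":1,"linear":[0.07,0,-0.0077],"roll":0.05},
    {"jaw":1,"linear":[0.085,0,-0.0077],"roll":0.05},
    {"jaw":1,"linear":[0.091,0,-0.0077],"roll":0.05},
    {"jaw":1,"linear":[0.091,0,-0.0077],"roll":0.05}
  ]
}}

```text
t: 6.8
tool_pos: [0.6528, 0.0397, 0.1807]
orientation: [0.026, 1.568, -0.031]
force: [-0.3, 0.2, -1.2]
opening: 0.0197
```

>>> {"method": "apply_moves", "body": {
  "series": [
    {"jaw":1,"linear":[0.005,0,0],"roll":0},
    {"jaw":1,"linear":[0.01,0,0],"roll":0},
    {"jaw":1,"linear":[0.015,0,0],"roll":0},
    {"jaw":1,"linear":[0.02,0,0],"roll":0},
    {"jaw":1,"linear":[0.02,0,0],"roll":0}
  ]
}}

```text
t: 7.42
tool_pos: [0.6545, 0.0396, 0.1718]
orientation: [0.026, 1.563, -0.031]
force: [-0.9, -0.5, 11.9]
opening: 0.02
```

>>> {"method": "apply_moves", "body": {
  "series": [
    {"jaw":1,"linear":[0.002,0,-0.003],"roll":0},
    {"jaw":1,"linear":[0.003,0,-0.006],"roll":0},
    {"jaw":1,"linear":[0.004,0,-0.008],"roll":0},
    {"jaw":1,"linear":[0.004,0,-0.008],"roll":0}
  ]
}}

```text
t: 7.92
tool_pos: [0.6491, 0.0398, 0.1685]
orientation: [0.026, 1.564, -0.031]
force: [-0.4, 0.7, -0.3]
opening: 0.0199
```

>>> {"method": "apply_moves", "body": {
  "series": [
    {"jaw":1,"linear":[0.004,0,0],"roll":0},
    {"jaw":1,"linear":[0.008,0,0],"roll":0},
    {"jaw":1,"linear":[0.01,0,0],"roll":0},
    {"jaw":1,"linear":[0.01,0,0],"roll":0}
  ]
}}

```text
t: 8.43
tool_pos: [0.6491, 0.0398, 0.1624]
orientation: [0.026, 1.564, -0.031]
force: [-0.1, -0.3, 0.1]
opening: 0.0197
```

>>> {"method": "apply_moves", "body": {
  "series": [
    {"jaw":1,"linear":[0.003,0,0],"roll":0},
    {"jaw":1,"linear":[0.006,0,0],"roll":0},
    {"jaw":1,"linear":[0.009,0,0],"roll":0},
    {"jaw":1,"linear":[0.009,0,0],"roll":0}
  ]
}}

```text
t: 8.93
tool_pos: [0.6501, 0.0395, 0.158]
orientation: [0.026, 1.562, -0.031]
force: [2.2, -1.8, 4.8]
opening: 0.0199
```

Contact came at z 0.158 rather than 0.172 on the face, so the foot is in the hole mouth. Now I swing the top toward the robot so the peg pivots in the pads.

>>> {"method": "apply_moves", "body": {
  "series": [
    {"jaw":1,"linear":[0,0,-0.008],"roll":0},
    {"jaw":1,"linear":[0,0,-0.016],"roll":0},
    {"jaw":1,"linear":[0,0.001,-0.024],"roll":0},
    {"jaw":1,"linear":[0.001,0.001,-0.03],"roll":0},
    {"jaw":1,"linear":[0.001,0.001,-0.03],"roll":0}
  ]
}}

```text
t: 9.55
tool_pos: [0.6316, 0.0407, 0.157]
orientation: [0.026, 1.563, -0.031]
force: [1.1, -1.9, 1.3]
opening: 0.0196
```

>>> {"method": "apply_moves", "body": {
  "series": [
    {"jaw":1,"linear":[0.003,0,-0.007],"roll":0},
    {"jaw":1,"linear":[0.006,0,-0.014],"roll":0},
    {"jaw":1,"linear":[0.009,0,-0.02],"roll":0},
    {"jaw":1,"linear":[0.009,0,-0.02],"roll":0}
  ]
}}

```text
t: 10.05
tool_pos: [0.6189, 0.0413, 0.1509]
orientation: [0.026, 1.564, -0.031]
force: [-0.2, -0.7, -0.9]
opening: 0.0196
```

Run:
```python
from h import *
w,s=cam("wrist")[0],cam("side")[0]
a=cv2.resize(w[130:290,220:420],None,fx=2,fy=2); b=cv2.resize(s[100:220,300:450],None,fx=2.666,fy=2.666)[:320,:400]
cv2.imwrite("pics/c4.png",np.hstack([a,b]))
```

```text
(no output)
```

View pics/c4.png

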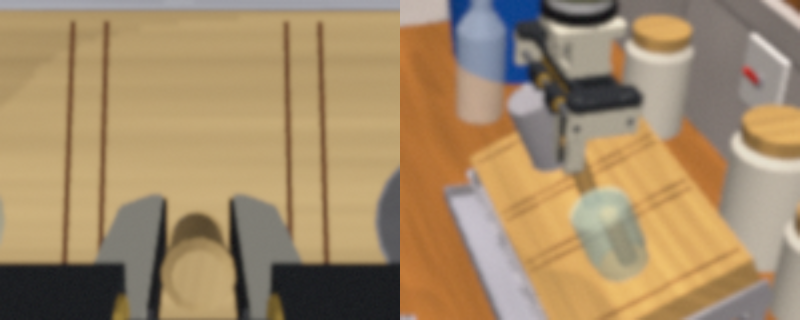

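The side view shows the peg leaning parallel to the fixed pegs, and the wrist view sees it nearly end-on, so it is pivoted and in the hole. Now I push along the hole axis.

>>> {"method": "apply_moves", "body": {
  "force": 25,
  "series": [
    {"jaw":1,"linear":[0,0,0],"roll":0},
    {"jaw":1,"linear":[0.006,0,0.003],"roll":0},
    {"jaw":1,"linear":[0.012,0,0.0055],"roll":0},
    {"jaw":1,"linear":[0.018,0,0.0085],"roll":0},
    {"jaw":1,"linear":[0.018,0,0.0085],"roll":0}
  ]
}}

```text
t: 10.78
tool_pos: [0.6243, 0.041, 0.1396]
orientation: [0.026, 1.564, -0.031]
force: [0.7, -1.3, -1.4]
opening: 0.0196
```

>>> {"method": "apply_moves", "body": {
  "series": [
    {"jaw":1,"linear":[0.005,0,0.002],"roll":0},
    {"jaw":1,"linear":[0.01,0,0.0045],"roll":0},
    {"jaw":1,"linear":[0.015,0,0.007],"roll":0},
    {"jaw":1,"linear":[0.018,0,0.0085],"roll":0},
    {"jaw":1,"linear":[0.018,0,0.0085],"roll":0}
  ]
}}

```text
t: 11.4
tool_pos: [0.6291, 0.0406, 0.1324]
orientation: [0.026, 1.564, -0.032]
force: [-17.7, -2.2, 25.7]
opening: 0.0196
```

31 N along the axis, with the grasp 55 mm off the face, means the foot is about 30 mm deep: home. I'll unload, release and check.

>>> {"method": "apply_moves", "body": {
  "series": [
    {"jaw":1,"linear":[0.001,0,0.0005],"roll":0},
    {"jaw":0,"linear":[0.001,0,0.0005],"roll":0},
    {"jaw":0,"linear":[0.001,0,0.0005],"roll":0},
    {"jaw":0,"linear":[0.001,0,0.0005],"roll":0},
    {"jaw":0,"linear":[-0.03,0,-0.012],"roll":0},
    {"jaw":0,"linear":[-0.1,0,-0.04],"roll":0},
    {"jaw":0,"linear":[-0.18,0,-0.08],"roll":0},
    {"jaw":0,"linear":[-0.25,0,-0.11],"roll":0},
    {"jaw":0,"linear":[-0.25,0,-0.11],"roll":0},
    {"jaw":0,"linear":[-0.25,0,-0.11],"roll":0}
  ]
}}

```text
t: 12.65
tool_pos: [0.5622, 0.0436, 0.2825]
orientation: [0.026, 1.563, -0.032]
force: [0.5, -0.4, -1.4]
opening: 0.0466
```

Run:
```python
from h import *
w=cam("wrist");im=w[0]; cv2.imwrite("pics/w5.png",im)
n=np.array([-.4226,.0159,.9063]);h=np.array([.652,.0393,.101])
print(proj(*w[1:],h),proj(*w[1:],h+.07*n), read_state()["opening"])
```

```text
[318.99739076 240.72557422] [318.84218127 242.11184593] 0.04657842105944847
```

View pics/w5.png

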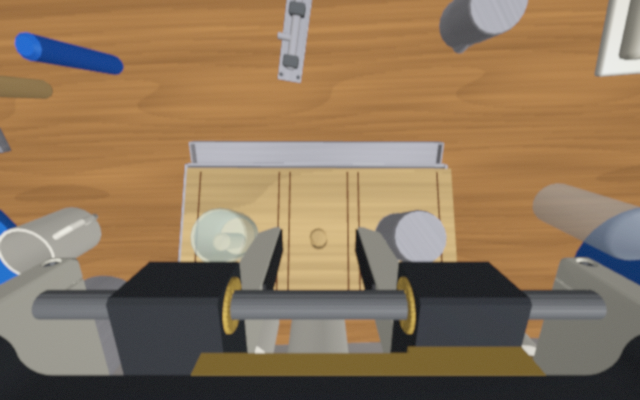

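The peg top is seen end-on at (318,238), within 4 px of where a fully home peg should appear, and it is released. The jug is at the upper right, about (490,15), so I move over it.

>>> {"method": "apply_moves", "body": {
  "series": [
    {"jaw":-1,"linear":[0,0.04,-0.06],"roll":0},
    {"jaw":-1,"linear":[0,0.11,-0.13],"roll":0},
    {"jaw":-1,"linear":[0,0.18,-0.2],"roll":0},
    {"jaw":-1,"linear":[0.03,0.25,-0.25],"roll":0},
    {"jaw":-1,"linear":[0.05,0.31,-0.28],"roll":0},
    {"jaw":-1,"linear":[0.05,0.333,-0.287],"roll":0},
    {"jaw":-1,"linear":[0.05,0.333,-0.287],"roll":0},
    {"jaw":-1,"linear":[0.05,0.333,-0.287],"roll":0}
  ]
}}

```text
t: 13.7
tool_pos: [0.398, 0.2486, 0.2498]
orientation: [0.026, 1.565, -0.033]
force: [0.2, -0.3, 0.3]
opening: 0.093
```

Run:
```python
from h import *
import pickle
w=cam("wrist");im=w[0]; cv2.imwrite("pics/w6.png",im); pickle.dump(w,open("w6.pkl","wb"))
print(w[3],proj(*w[1:],[.376,.249,.085]))
```

```text
[0.31702583 0.25180171 0.41562315] [319.54202135 161.55795746]
```

View pics/w6.png

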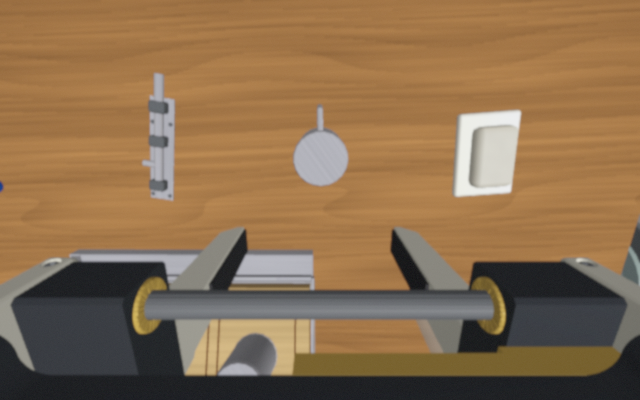

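Jug top circle is at (321,157), 55 px across (range 0.337 m, as expected), and the handle points straight toward the robot, so the jaws already match its ±y sides. Jug axis ≈ (0.371, 0.2505). Grasping 60 mm above the rim.

>>> {"method": "apply_moves", "body": {
  "force": 20,
  "series": [
    {"jaw":-1,"linear":[0.03,0.0015,-0.045],"roll":0},
    {"jaw":-1,"linear":[0.1,0.0015,-0.045],"roll":0},
    {"jaw":-1,"linear":[0.18,0.0015,-0.045],"roll":0},
    {"jaw":-1,"linear":[0.25,0.0015,-0.045],"roll":0},
    {"jaw":-1,"linear":[0.31,0.0015,-0.045],"roll":0},
    {"jaw":-1,"linear":[0.345,0.0015,-0.045],"roll":0},
    {"jaw":-1,"linear":[0.348,0.0015,-0.045],"roll":0},
    {"jaw":1,"linear":[0.348,0.0015,-0.045],"roll":0},
    {"jaw":1,"linear":[0.348,0.0015,-0.045],"roll":0},
    {"jaw":1,"linear":[0.348,0.0015,-0.045],"roll":0},
    {"jaw":1,"linear":[0.348,0.0015,-0.045],"roll":0}
  ]
}}

```text
t: 15.12
tool_pos: [0.373, 0.2501, 0.0419]
orientation: [0.027, 1.563, -0.032]
force: [0.1, 1.4, 3.7]
opening: 0.0659
```

>>> {"method": "apply_moves", "body": {
  "series": [
    {"jaw":1,"linear":[-0.03,0,0],"roll":0},
    {"jaw":1,"linear":[-0.1,0,0],"roll":0},
    {"jaw":1,"linear":[-0.18,0,0],"roll":0},
    {"jaw":1,"linear":[-0.26,0,0],"roll":0},
    {"jaw":1,"linear":[-0.34,0,0],"roll":0},
    {"jaw":1,"linear":[-0.4,0,0],"roll":0},
    {"jaw":1,"linear":[-0.43,-0.03,0.04],"roll":0},
    {"jaw":1,"linear":[-0.43,-0.08,0.1],"roll":0},
    {"jaw":1,"linear":[-0.43,-0.13,0.17],"roll":0},
    {"jaw":1,"linear":[-0.43,-0.18,0.24],"roll":0},
    {"jaw":1,"linear":[-0.43,-0.23,0.31],"roll":0},
    {"jaw":1,"linear":[-0.43,-0.28,0.37],"roll":0},
    {"jaw":1,"linear":[-0.43,-0.315,0.42],"roll":0},
    {"jaw":1,"linear":[-0.43,-0.33,0.445],"roll":0},
    {"jaw":1,"linear":[-0.43,-0.3335,0.451],"roll":0},
    {"jaw":1,"linear":[-0.43,-0.3335,0.451],"roll":0},
    {"jaw":1,"linear":[-0.43,-0.3335,0.451],"roll":0}
  ]
}}

```text
t: 17.25
tool_pos: [0.6334, 0.0414, 0.3026]
orientation: [0.027, 1.563, -0.031]
force: [-0.9, -0.0, -2.2]
opening: 0.0662
```

Run:
```python
from h import *
w,s=cam("wrist")[0],cam("side")[0]
a=cv2.resize(w,(400,250)); b=cv2.resize(s[40:200,280:536],(400,250))
cv2.imwrite("pics/c7.png",np.hstack([a,b]))
```

```text
(no output)
```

View pics/c7.png

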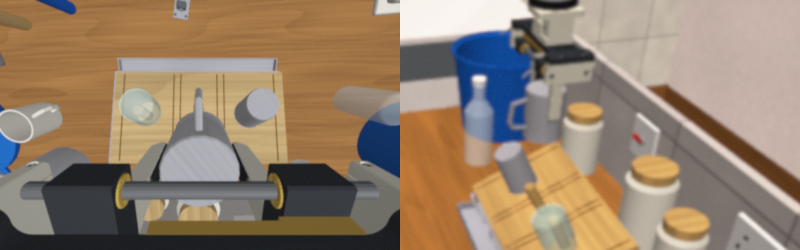

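Jug held upright, handle toward the robot. The peg stands square in the rack between beaker and jar. Lowering in steps.

>>> {"method": "apply_moves", "body": {
  "series": [
    {"jaw":1,"linear":[0.05,-0.002,0.004],"roll":0},
    {"jaw":1,"linear":[0.1,-0.002,0.004],"roll":0},
    {"jaw":1,"linear":[0.14,-0.002,0.004],"roll":0},
    {"jaw":1,"linear":[0.14,-0.002,0.004],"roll":0},
    {"jaw":1,"linear":[0.14,-0.002,0.004],"roll":0}
  ]
}}

```text
t: 17.98
tool_pos: [0.637, 0.04, 0.2204]
orientation: [0.027, 1.561, -0.031]
force: [0.3, -0.5, -0.9]
opening: 0.0659
```

>>> {"method": "apply_moves", "body": {
  "series": [
    {"jaw":1,"linear":[0.015,0,0],"roll":0},
    {"jaw":1,"linear":[0.03,0,0],"roll":0},
    {"jaw":1,"linear":[0.04,0,0],"roll":0},
    {"jaw":1,"linear":[0.04,0,0],"roll":0}
  ]
}}

```text
t: 18.48
tool_pos: [0.6366, 0.04, 0.1952]
orientation: [0.027, 1.563, -0.031]
force: [0.7, -0.3, -2.5]
opening: 0.0662
```

>>> {"method": "apply_moves", "body": {
  "series": [
    {"jaw":1,"linear":[0.015,0,0],"roll":0},
    {"jaw":1,"linear":[0.03,0,0],"roll":0},
    {"jaw":1,"linear":[0.045,0,0],"roll":0},
    {"jaw":1,"linear":[0.05,0,0],"roll":0},
    {"jaw":1,"linear":[0.05,0,0],"roll":0}
  ]
}}

```text
t: 19.1
tool_pos: [0.6366, 0.0399, 0.1648]
orientation: [0.027, 1.564, -0.031]
force: [-0.2, -0.6, -2.7]
opening: 0.066
```

>>> {"method": "apply_moves", "body": {
  "force": 14,
  "series": [
    {"jaw":1,"linear":[0.004,0,0],"roll":0},
    {"jaw":1,"linear":[0.008,0,0],"roll":0},
    {"jaw":1,"linear":[0.012,0,0],"roll":0},
    {"jaw":1,"linear":[0.012,0,0],"roll":0}
  ]
}}

```text
t: 19.6
tool_pos: [0.6365, 0.0398, 0.1573]
orientation: [0.027, 1.564, -0.031]
force: [-0.5, -0.3, -2.7]
opening: 0.0661
```

>>> {"method": "apply_moves", "body": {
  "series": [
    {"jaw":1,"linear":[0.004,0,0],"roll":0},
    {"jaw":1,"linear":[0.007,0,0],"roll":0},
    {"jaw":1,"linear":[0.01,0,0],"roll":0},
    {"jaw":1,"linear":[0.01,0,0],"roll":0}
  ]
}}

```text
t: 20.1
tool_pos: [0.6369, 0.0398, 0.1524]
orientation: [0.027, 1.563, -0.031]
force: [-2.8, -0.5, 4.3]
opening: 0.0664
```

Contact at the expected height (rim on the face). Now I rotate about the upslope rim edge.

>>> {"method": "apply_moves", "body": {
  "series": [
    {"jaw":1,"linear":[0.004,0,-0.005],"roll":0},
    {"jaw":1,"linear":[0.008,0,-0.01],"roll":0},
    {"jaw":1,"linear":[0.011,0,-0.015],"roll":0},
    {"jaw":1,"linear":[0.015,0,-0.02],"roll":0},
    {"jaw":1,"linear":[0.015,0,-0.02],"roll":0}
  ]
}}

```text
t: 20.72
tool_pos: [0.625, 0.0402, 0.1452]
orientation: [0.026, 1.562, -0.031]
force: [-6.9, -0.4, 12.3]
opening: 0.0662
```

>>> {"method": "apply_moves", "body": {
  "series": [
    {"jaw":1,"linear":[0.002,0,-0.005],"roll":0},
    {"jaw":1,"linear":[0.004,0,-0.009],"roll":0},
    {"jaw":1,"linear":[0.006,0,-0.013],"roll":0},
    {"jaw":1,"linear":[0.006,0,-0.013],"roll":0}
  ]
}}

```text
t: 21.22
tool_pos: [0.6168, 0.0405, 0.1411]
orientation: [0.026, 1.563, -0.031]
force: [-1.8, 0.2, 2.0]
opening: 0.0661
```

Run:
```python
from h import *
w,s,c=cam("wrist")[0],cam("side")[0],cam("scene")[0]
a=cv2.resize(w[120:300,180:460],(400,257)); b=cv2.resize(s[90:211,310:500],(400,257)); d=cv2.resize(c[170:300,250:450],(400,257))
cv2.imwrite("pics/c8.png",np.vstack([np.hstack([a,b]),np.hstack([d,d*0])]))
```

```text
(no output)
```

View pics/c8.png

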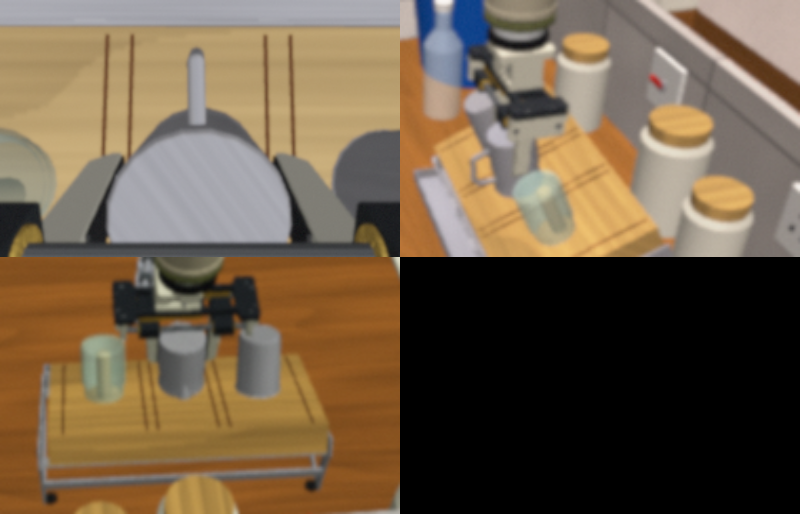

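The side and wrist views show the jug over the peg, tilted only about 10° so far (the visible side-wall band shrank from about 41 to 15 px). It slid a little downslope. I'll reduce the grip and keep pulling against the peg, then lower.

>>> {"method": "apply_moves", "body": {
  "force": 8,
  "series": [
    {"jaw":1,"linear":[0,0,0],"roll":0},
    {"jaw":1,"linear":[0.002,0,-0.006],"roll":0},
    {"jaw":1,"linear":[0.004,0,-0.012],"roll":0},
    {"jaw":1,"linear":[0.006,0,-0.016],"roll":0},
    {"jaw":1,"linear":[0.006,0,-0.016],"roll":0}
  ]
}}

```text
t: 22.0
tool_pos: [0.6073, 0.0409, 0.1374]
orientation: [0.026, 1.563, -0.031]
force: [0.6, -0.5, -1.5]
opening: 0.0664
```

>>> {"method": "apply_moves", "body": {
  "series": [
    {"jaw":1,"linear":[0.004,0,0.001],"roll":0},
    {"jaw":1,"linear":[0.008,0,0.002],"roll":0},
    {"jaw":1,"linear":[0.011,0,0.003],"roll":0},
    {"jaw":1,"linear":[0.011,0,0.003],"roll":0}
  ]
}}

```text
t: 22.5
tool_pos: [0.6085, 0.041, 0.1315]
orientation: [0.026, 1.564, -0.031]
force: [-6.8, 0.8, 6.6]
opening: 0.0664
```

>>> {"method": "apply_moves", "body": {
  "series": [
    {"jaw":1,"linear":[0.002,0,-0.002],"roll":0},
    {"jaw":1,"linear":[0.004,0,-0.003],"roll":0},
    {"jaw":1,"linear":[0.006,0,-0.003],"roll":0},
    {"jaw":1,"linear":[0.006,0,-0.003],"roll":0}
  ]
}}

```text
t: 23.0
tool_pos: [0.606, 0.0412, 0.1283]
orientation: [0.026, 1.566, -0.031]
force: [-8.7, 0.8, 8.5]
opening: 0.0663
```

The jug is nearly flat, but about 20 mm downslope. I'll grip tighter, lift 3 mm, shift upslope 12 mm and lower again.

>>> {"method": "apply_moves", "body": {
  "force": 25,
  "series": [
    {"jaw":1,"linear":[0.004,0,-0.002],"roll":0},
    {"jaw":1,"linear":[0.004,0,-0.002],"roll":0},
    {"jaw":1,"linear":[-0.0045,0,-0.002],"roll":0},
    {"jaw":1,"linear":[-0.009,0,0.007],"roll":0},
    {"jaw":1,"linear":[-0.013,0,0.016],"roll":0},
    {"jaw":1,"linear":[-0.013,0,0.016],"roll":0},
    {"jaw":1,"linear":[-0.0095,0,0.0175],"roll":0},
    {"jaw":1,"linear":[-0.006,0,0.019],"roll":0},
    {"jaw":1,"linear":[-0.006,0,0.019],"roll":0}
  ]
}}

```text
t: 24.12
tool_pos: [0.6161, 0.0409, 0.1328]
orientation: [0.026, 1.568, -0.031]
force: [-11.8, -0.5, 12.2]
opening: 0.0655
```

>>> {"method": "apply_moves", "body": {
  "series": [
    {"jaw":1,"linear":[0,0,0],"roll":0},
    {"jaw":-0.55,"linear":[0,0,0],"roll":0},
    {"jaw":-0.7,"linear":[0,0,0],"roll":0},
    {"jaw":-0.7,"linear":[0,0,0],"roll":0},
    {"jaw":-0.7,"linear":[0,0,0],"roll":0},
    {"jaw":-0.7,"linear":[-0.02,0,-0.005],"roll":0},
    {"jaw":-0.7,"linear":[-0.06,0,-0.02],"roll":0},
    {"jaw":-0.7,"linear":[-0.12,0,-0.05],"roll":0},
    {"jaw":-0.7,"linear":[-0.19,0,-0.09],"roll":0},
    {"jaw":-0.7,"linear":[-0.25,0,-0.13],"roll":0},
    {"jaw":-0.7,"linear":[-0.3,0,-0.16],"roll":0},
    {"jaw":-0.7,"linear":[-0.3,0,-0.16],"roll":0},
    {"jaw":-0.7,"linear":[-0.3,0,-0.16],"roll":0}
  ]
}}

```text
t: 25.75
tool_pos: [0.5197, 0.0449, 0.3123]
orientation: [0.026, 1.568, -0.031]
force: [0.5, 0.3, -0.9]
opening: 0.0789
```

Run:
```python
from h import *
W=cam("wrist");w,s,c=W[0],cam("side")[0],cam("scene")[0]
n=np.array([-.4226,.0159,.9063]);h=np.array([.652,.0393,.101])
print("expected top at sc=-11,0:",[proj(*W[1:],h+.085*n+d*np.array([.906,-.034,.4226])).round(1) for d in(-.02,-.011,0)])
print(read_state()["force"],read_state()["opening"])
a=cv2.resize(w,(400,250)); b=cv2.resize(s[90:215,310:510],(400,250)); d=cv2.resize(c[170:295,250:450],(400,250)); e=cv2.resize(w[190:290,240:400],(400,250))
cv2.imwrite("pics/c9.png",np.vstack([np.hstack([a,b]),np.hstack([d,e])]))
```

```text
expected top at sc=-11,0: [array([319.1, 247. ]), array([319.1, 254.6]), array([319.1, 263.9])]
[-0.5245206  -0.80034011 -0.47993714] 0.07952609187024147
```

View pics/c9.png

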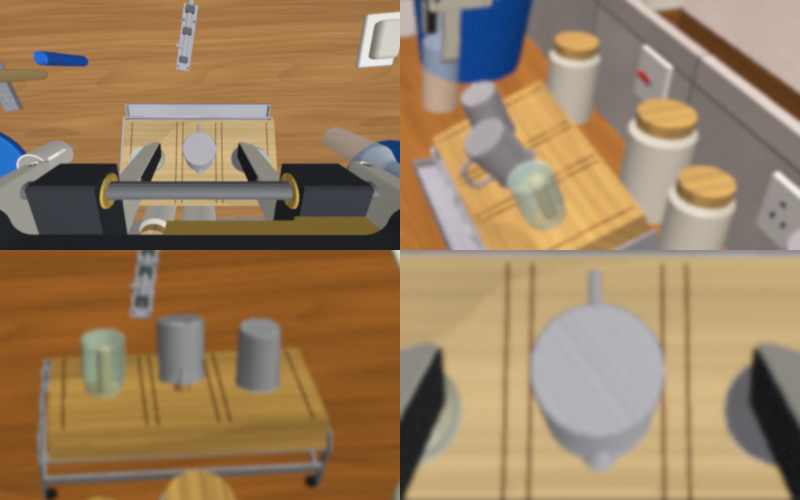

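The jug is over the peg, but its top centre is at wrist row 238 where 254 was expected, and its upslope rim shows at row ~272. It is tipped too far downslope, leaning. I'll estimate the tilt and mend it.

Run:
```python
from h import *
from scipy.optimize import least_squares
W=cam("wrist"); S=cam("side")
n=np.array([-.4226,.0159,.9063]);h=np.array([.652,.0393,.101]);u=np.array([.906,-.034,.4226])
pt=lambda a,b:h+u*a+n*b
def f(x):
    p,ph=x[0]/1e3,x[1]; c,s=np.cos(ph),np.sin(ph)
    return [proj(*W[1:],pt(p+.033*c-.085*s,.033*s+.085*c))[1]-238, proj(*W[1:],pt(p+.064*c,.064*s))[1]-272]
for x0 in([-45,.1],[-45,.4]):
    r=least_squares(f,x0); print(r.x[0],np.degrees(r.x[1]),r.fun)
p,ph=r.x[0]/1e3,r.x[1];c,s=np.cos(ph),np.sin(ph)
print("grasp pt 60mm:",pt(p+.033*c-.060*s,.033*s+.060*c))
print("side-view predicted top/rim:",proj(*S[1:],pt(p+.033*c-.085*s,.033*s+.085*c)),proj(*S[1:],pt(p+.033*c,.033*s)),"flat:",proj(*S[1:],pt(-.011,.085)))
g=S[0][90:215,310:510].astype(int); print(read_state()["t"])
```

```text
-46.00711813794754 12.56157203583438 [ 4.54747351e-13 -1.19371180e-12]
-46.007118137945746 12.561572035835882 [-5.68434189e-14  0.00000000e+00]
grasp pt 60mm: [0.59989509 0.04125806 0.1492357 ]
side-view predicted top/rim: [351.22591058 157.95782355] [367.04281177 175.4655823 ] flat: [358.67065343 155.65535562]
26.0
```

Fit: tilt 12.5° too far, downslope rim edge 46 mm below the hole. The side view agrees (top seen at ≈(352,156), predicted (351,158)). I'll re-grip lightly and swing it back.

>>> {"method": "apply_moves", "body": {
  "force": 8,
  "series": [
    {"jaw":-0.9,"linear":[0.02,-0.001,0.05],"roll":0},
    {"jaw":-0.9,"linear":[0.06,-0.001,0.1],"roll":0},
    {"jaw":-0.9,"linear":[0.12,-0.001,0.134],"roll":0},
    {"jaw":-0.9,"linear":[0.19,-0.001,0.134],"roll":0},
    {"jaw":-0.9,"linear":[0.25,-0.001,0.134],"roll":0},
    {"jaw":-0.9,"linear":[0.29,-0.001,0.134],"roll":0},
    {"jaw":-0.9,"linear":[0.304,-0.001,0.134],"roll":0},
    {"jaw":-0.9,"linear":[0.304,-0.001,0.134],"roll":0},
    {"jaw":1,"linear":[0.304,-0.001,0.134],"roll":0},
    {"jaw":1,"linear":[0.304,-0.001,0.134],"roll":0},
    {"jaw":1,"linear":[0.304,-0.001,0.134],"roll":0},
    {"jaw":1,"linear":[0.304,-0.001,0.134],"roll":0}
  ]
}}

```text
t: 27.5
tool_pos: [0.6003, 0.0409, 0.1296]
orientation: [0.027, 1.569, -0.03]
force: [-0.9, 1.2, 3.6]
opening: 0.0654
```

>>> {"method": "apply_moves", "body": {
  "series": [
    {"jaw":1,"linear":[0.0,0,0.004],"roll":0},
    {"jaw":1,"linear":[0.0,0,0.008],"roll":0},
    {"jaw":1,"linear":[0.0,0,0.012],"roll":0},
    {"jaw":1,"linear":[0.0,0,0.016],"roll":0},
    {"jaw":1,"linear":[0.0,0,0.02],"roll":0},
    {"jaw":1,"linear":[0.0,0,0.025],"roll":0},
    {"jaw":1,"linear":[0.0,0,0.025],"roll":0}
  ]
}}

```text
t: 28.38
tool_pos: [0.6165, 0.0404, 0.131]
orientation: [0.026, 1.567, -0.03]
force: [-0.1, 0.7, 8.3]
opening: 0.0656
```

>>> {"method": "apply_moves", "body": {
  "force": 4,
  "series": [
    {"jaw":1,"linear":[0.0,0,0],"roll":0},
    {"jaw":1,"linear":[0.003,0,0.0015],"roll":0},
    {"jaw":1,"linear":[0.005,0,0.002],"roll":0},
    {"jaw":1,"linear":[0.005,0,0.002],"roll":0}
  ]
}}

```text
t: 28.88
tool_pos: [0.6181, 0.0404, 0.1283]
orientation: [0.027, 1.566, -0.03]
force: [0.3, 1.2, 4.5]
opening: 0.0657
```

>>> {"method": "apply_moves", "body": {
  "series": [
    {"jaw":1,"linear":[-0.001,0,0],"roll":0},
    {"jaw":0,"linear":[-0.001,0,0],"roll":0},
    {"jaw":-0.7,"linear":[-0.001,0,0],"roll":0},
    {"jaw":-0.7,"linear":[-0.001,0,0],"roll":0},
    {"jaw":-0.7,"linear":[-0.001,0,0],"roll":0},
    {"jaw":-0.7,"linear":[-0.02,0,-0.005],"roll":0},
    {"jaw":-0.7,"linear":[-0.06,0,-0.02],"roll":0},
    {"jaw":-0.7,"linear":[-0.12,0,-0.05],"roll":0},
    {"jaw":-0.7,"linear":[-0.19,0,-0.09],"roll":0},
    {"jaw":-0.7,"linear":[-0.25,0,-0.13],"roll":0},
    {"jaw":-0.7,"linear":[-0.305,0,-0.165],"roll":0},
    {"jaw":-0.7,"linear":[-0.305,0,-0.165],"roll":0},
    {"jaw":-0.7,"linear":[-0.305,0,-0.165],"roll":0}
  ]
}}

```text
t: 30.5
tool_pos: [0.5184, 0.0444, 0.3108]
orientation: [0.027, 1.566, -0.03]
force: [0.3, 0.0, -0.6]
opening: 0.0791
```

```bash
cat > chk.py <<'E'
from h import *
W=cam("wrist"); S=cam("side"); print(read_state()["t"],read_state()["tool_pos"])
n=np.array([-.4226,.0159,.9063]);h=np.array([.652,.0393,.101]);u=np.array([.906,-.034,.4226])
pt=lambda a,b:h+u*a+n*b
cv2.imwrite("pics/last_w.png",W[0]); cv2.imwrite("pics/last_s.png",S[0])
def rows(img,c0,w,r0,r1):
    hsv=cv2.cvtColor(img,cv2.COLOR_BGR2HSV); 
    for r in range(r0,r1,2): print(r,hsv[r,c0,1],hsv[r,c0,2],end=" | ")
    print()
g=cv2.cvtColor(W[0],cv2.COLOR_BGR2HSV)
m=((g[...,1]<45)).astype(np.uint8); m[:,:262]=0; m[:,378:]=0; m[:190]=0; m[288:]=0
m=cv2.morphologyEx(m,cv2.MORPH_OPEN,np.ones((9,9),np.uint8))
k,l,st,c=cv2.connectedComponentsWithStats(m); print(st[1:],c[1:].round(1))
rows(W[0],319,0,200,290)
for ph in np.radians([-25,-12,-6,0,6,12]):
    a=np.array([-np.sin(ph),np.cos(ph)])
    print(np.degrees(ph).round(),[ [proj(*C[1:],pt(sc+.085*a[0],.085*a[1]+abs(np.sin(ph))*.032)).round(1).tolist() for sc in(-.018,-.01,0)] for C in(W,S)])
E
python3 chk.py
```

```text
30.6 [0.51807438 0.04436833 0.3094067 ]
[[ 293  230   53   54 2316]] [[319.  256.7]]
200 99 194 | 202 98 196 | 204 98 196 | 206 99 191 | 208 77 168 | 210 6 163 | 212 7 180 | 214 8 181 | 216 7 180 | 218 6 180 | 220 7 180 | 222 7 180 | 224 7 180 | 226 7 180 | 228 7 175 | 230 9 167 | 232 11 185 | 234 12 187 | 236 11 188 | 238 12 188 | 240 11 186 | 242 12 187 | 244 11 189 | 246 11 188 | 248 10 186 | 250 11 185 | 252 11 186 | 254 12 187 | 256 12 185 | 258 11 183 | 260 11 185 | 262 11 189 | 264 12 190 | 266 11 188 | 268 10 186 | 270 11 186 | 272 11 187 | 274 11 188 | 276 12 188 | 278 11 187 | 280 12 187 | 282 10 185 | 284 31 183 | 286 93 203 | 288 96 200 | 
-25.0 [[[319.4, 281.3], [319.4, 288.4], [319.4, 297.3]], [[367.3, 149.2], [369.8, 147.8], [373.1, 146.1]]]
-12.0 [[[319.4, 265.3], [319.4, 272.2], [319.4, 281.0]], [[361.5, 152.6], [364.1, 151.2], [367.3, 149.5]]]
-6.0 [[[319.4, 257.5], [319.4, 264.4], [319.4, 273.0]], [[358.9, 154.6], [361.5, 153.2], [364.7, 151.5]]]
0.0 [[[319.4, 249.9], [319.4, 256.6], [319.4, 265.1]], [[356.4, 156.9], [359.0, 155.5], [362.2, 153.8]]]
6.0 [[[319.5, 242.5], [319.4, 249.2], [319.4, 257.7]], [[353.2, 157.6], [355.8, 156.3], [359.0, 154.5]]]
12.0 [[[319.5, 235.1], [319.5, 241.8], [319.4, 250.3]], [[350.2, 158.6], [352.7, 157.3], [355.9, 155.5]]]
```

The top disc is centred at row 256.7, against 256.6 expected for a flat jug 10 mm downslope, and no side wall shows. I'll cross-check in the side view and with a peg-limit check.

Run:
```python
from h import *
import io,contextlib
with contextlib.redirect_stdout(io.StringIO()): from chk import *
# rim (radius 30.5+lip) and disc upslope edges, handle outer (63 out, 72/14 high) predicted for tilt, with sc chosen to keep top row 256.7
for deg in(-10,-5,0,5,10):
    ph=np.radians(deg);a=np.array([-np.sin(ph),np.cos(ph)]);b=np.array([np.cos(ph),np.sin(ph)]);lift=abs(np.sin(ph))*.032
    P=lambda sc,x,z:pt(sc+x*b[0]+z*a[0],x*b[1]+z*a[1]+lift)
    sc=min(np.arange(-.04,.03,.0005),key=lambda s:abs(proj(*W[1:],P(s,0,.085))[1]-256.7))
    print(deg,round(sc,4),"W disc",[proj(*W[1:],P(sc,x,.085))[1].round(1) for x in(-.033,.033)],"rim+lip",[proj(*W[1:],P(sc,x,0))[1].round(1) for x in(.0305,.036)],"handle",proj(*W[1:],P(sc,-.0635,.07))[1].round(1),"S top",proj(*S[1:],P(sc,0,.085)).round(1),"S axis dir",(proj(*S[1:],P(sc,0,.085))-proj(*S[1:],P(sc,0,.035))).round(1))
g=cv2.cvtColor(S[0],cv2.COLOR_BGR2HSV); m=((g[...,1]<45)&(g[...,2]>60)).astype(np.uint8)
k,l,st,c=cv2.connectedComponentsWithStats(m); i=l[158,359]; print(i,st[i],c[i])
v=g[...,2]; 
for r in range(140,192,3): print(r,"".join(("#" if g[r,x,1]<50 and v[r,x]>135 else "o" if g[r,x,1]<50 else ".") for x in range(330,390)))
```

```text
-10 -0.0265 W disc [np.float64(228.9), np.float64(284.2)] rim+lip [np.float64(262.7), np.float64(266.4)] handle 202.5 S top [357.9 154.7] S axis dir [ -3.3 -13.9]
-5 -0.019 W disc [np.float64(228.8), np.float64(284.8)] rim+lip [np.float64(268.1), np.float64(271.9)] handle 203.7 S top [358.2 155.1] S axis dir [ -4.7 -13.3]
0 -0.0115 W disc [np.float64(228.9), np.float64(285.0)] rim+lip [np.float64(273.4), np.float64(277.2)] handle 205.3 S top [358.5 155.7] S axis dir [ -6.  -12.6]
5 -0.004 W disc [np.float64(229.1), np.float64(285.8)] rim+lip [np.float64(279.1), np.float64(283.0)] handle 206.9 S top [358.2 155.1] S axis dir [ -7.4 -11.9]
10 0.003 W disc [np.float64(229.2), np.float64(285.8)] rim+lip [np.float64(284.4), np.float64(288.4)] handle 208.4 S top [357.9 154.7] S axis dir [ -8.7 -11.1]
19 [ 341  131   50   68 1342] [363.13487332 163.29657228]
140 ...........##############ooooo..............................
143 ............oo####oooooooooooooo............................
146 ..............ooooooooooooooooooo...........................
149 ...............ooooooooo##############
[... 232 characters left out ...]
.........#################oooooooo................
164 .....................ooo#####oooooooooooooooo...............
167 ..................##...ooooooooooooooooooooooo..............
170 #.............##.........ooooooooooooooooo#########.........
173 ###.......................ooooooooooo#################......
176 ####............o..........#oooooo#####################.....
179 #####............#######......ooo##############..#######....
182 #######........................oo#########################..
185 ########............................#######################.
188 ##########............................#############..#######
191 ###########............................#############...#####
```

```bash
python3 chk.py | sed -n 1,2p
python3 - <<'E'
from h import *
import pickle
D=pickle.load(open("d0.pkl","rb")); a=D["side"][0]; b=cam("side")[0]
# bystander check: image change around bolt, brush, mug, soap dish, bottle in side view
for k,(x,y,w,h) in dict(bolt=(240,210,70,25),brush=(345,345,70,45),mug=(415,270,60,60),soap=(240,130,40,20),bottle=(318,90,20,50)).items():
    print(k,np.abs(a[y:y+h,x:x+w].astype(int)-b[y:y+h,x:x+w]).mean().round(1))
s=read_state();print(s["force"],s["opening"]); print(close_job())
E
```

```text
30.8 [0.51820963 0.04438835 0.30971246]
[[ 293  231   53   55 2344]] [[319.  258.1]]
bolt 1.3
brush 1.3
mug 1.3
soap 1.1
bottle 28.4
[-0.04049828  0.47847064  0.4434412 ] 0.07896073457582226
the job is handed in; nothing more can be done
None
```

I pushed the small wooden peg home in the middle hole, released it, set the jug over it, and handed in at about 31 s. I think both stages succeeded, but the jug's flatness on the board is partly inferred.

**Peg:** I felt for the hole with the foot, then tilted the peg square and pushed along the hole. It stopped at 31 N, which puts the foot about 30 mm deep. After release its top appeared end-on within 4 px of where a fully home peg should be.

**Jug:** On the first release it tipped about 12° too far downslope and leaned there. I re-gripped it lightly, swung it back and let it go again.
- **Position:** In the last wrist image its top is centred at row 256.7, against 256.6 expected for a flat jug 10 mm downslope of the hole.
- **Angle:** In the side view its lean is right for a flat jug to within about 5°. At that position a tilted jug would have nothing to hold it up.
- **At rest:** Two readings 0.2 s apart differed by about 1.4 px, partly from the arm's own movement, so I did not confirm stillness more closely than that.

**Checks that disagreed or stayed open:**
- The scene camera put the hole 7 mm off in y from the two wrist views. I trusted the wrist views, and the feel of the hole agreed with them.
- The top of the jug's handle appeared about 4 px from its flat-pose prediction.
- The bolt, brush, mug and soap dish are unchanged in the side view. The bottle's patch did change there, probably because the gripper was in front of it. The arm never worked close to it, but I did not check further.

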